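# Find the tired buffer by feel

### The arm

A 7-joint arm with a two-finger parallel gripper is mounted at the origin on a cart in front of the work surface, level with it; the furniture and walls round the work are solid. World frame = base frame: x ahead of the robot, y to its left, z up, the work surface at z = 0. Lengths are in m, angles in rad, forces in N, time in s.
With the tool pointing down it reaches from about 0.425 to 0.875 m from the base axis. Payload 4.7 kg.
Tool frame: the origin (TCP) lies where the fingers leave the gripper's body, on its centre line; the fingertips stand 70 mm ahead of it and the grasp point (between the pads) lies 51 mm ahead of it; z points along the fingers, y is the line along which they close (so a half turn about z gives the same grasp; the last joint's range is limited). The gripper opens to 87 mm and grips with 3 to 60 N. Pads are 19 mm wide; open, the fingers measure 117 mm over their backs; the gripper's body (75 mm by 190 mm) begins 51 mm behind the grasp point.
Start: joints at [-1.115, 0.321, -0.07, 1.45, 0.023, 1.371, -0.057], TCP at [0.278, 0.588, 0.292] pointing down, gripper open.
Joint ranges: [-2.86, 2.86], [-0.3, 2.09], [-1.38, 1.24], [0.06, 2.45], [-1.56, 4.7], [0.09, 2.05], [-2.69, 2.69]. Speed limits (rad/s): [2.57, 2.57, 3.14, 3.14, 3.14, 3.14, 3.14].

### API

Orientations are given as a rotation vector (axis times angle).
In Python, from bench import ctrl gives the robot as it stands.
- The arm moves only by the tool drive_tool, never from a script. Its argument "motion" is a list of rows, each a list of 3 entries, a list of its own where there are three numbers: the shift along the tool's x, y, z in cm, then the turn, a rotation vector about the tool's x, y, z in degrees, then the opening, from -1 (shut) to 1 (fully open). In form: [[[x, y, z], [ax, ay, az], claw], ...]. A call has 1 to 12 rows; each row shifts and turns the commanded pose from where the row before left it, along the tool's axes as they then stand; what a row does not reach is not made up. A row lasts 1/8 s, in which the tool goes at most 62.5 mm and 10.7 degrees, less where a joint would pass 70% of its speed; a pose out of reach is approached as far as the arm can. A call with a gripper value outside its range is refused whole. The fingers move at their own pace and stop on an object; "force" is the grip in N (left out, the last holds). Time passes only in rows, so rows that do not move let the fingers close. It gives the time, the measured TCP pose, the force, the opening and the grip force at its end, in the units of the state.
- ctrl.get_state(): the state, without advancing time (a new reading comes with each control period).
- ctrl.get_image(name): name is "scene" or "top" or "wrist"; returns the picture (420x560x3 uint8, red, green, blue); there is no depth.
- ctrl.calibration(name): a dict with "K" (3x3 intrinsics, pixels), "origin" and "attitude" of the camera in the world; the wrist camera has in their place "tool_from_camera" (4x4, takes a point from camera to tool coordinates, whose origin is the TCP and whose axes are the flange's). Camera axes: x right, y up, looking along -z (the intrinsics and any distortion apply to the point x, -y, -z); pixel columns grow to the right and rows downward; lengths in m; the calibration is good to about 2 mm. A picture is of the moment at which its call begins: read the wrist's pose just before it. calibration takes no time and is no camera call.
- ctrl.close_job(): hands the job in; it is judged then, once.
The state is a dict: "time": time; "joint_positions": joint angles; "qd": joint speeds; "joint_torque": joint torques, N m; "position": TCP position; "tool_rot": TCP orientation; "ft_force": force on the tool from outside, world axes, zero at the start; "torque": the same for the moment, N m; "grip_width": opening from 0.0 (shut) to 1.0 (fully open); "grip_force": force on a finger pad.
Only numpy, scipy, OpenCV 4.12 (cv2) and the standard library are available. Lean on these libraries where they do the work, as an engineer would, in place of code of your own. Each camera call takes 0.05 s, during which the arm holds its last target. There are 200 camera calls.

### The job

Three look-alike sprung buffers stand in the wooden rack, and one has gone soft. Working from the left nest to the right, press each black cap down to its red line, hold it there for about half a second to feel how hard it pushes back, and never push a cap to its bottom stop. Then stand the soft one upright in the middle of the red tray and press it there to its line once more in the same way to confirm it, leaving it in the tray, the two sound ones in their nests and the things around undisturbed.

Things in the scene. Friction and masses are not known exactly. Their poses are not given: they have to be found in the camera images.
- rack: fixed light wooden test rack, 80 (x) by 290 (y) by 20 mm high, with three round nests in a row along its y axis, 100 mm apart; origin at the centre of its underside. Nests are 42.5 mm wide and 12 mm deep (floor 8 mm above the bench)
- rack_hole0 (a point): centre of the mouth of the left (+y end) nest, at the rack's top face, 20 mm above the bench
- rack_hole1 (a point): centre of the mouth of the middle nest, at the rack's top face, 20 mm above the bench
- rack_hole2 (a point): centre of the mouth of the right (-y end) nest, at the rack's top face, 20 mm above the bench
- buffer_a: one of three look-alike sprung buffers (any one of them may be the tired one, and nothing visible or in its name tells which): a plain aluminium cup 40 mm in diameter and 56 mm high, from which a black rubber-faced cap 30 mm in diameter stands up another 16 mm (72 mm in all, unpressed). The cup holds a hidden spring insert. Origin at the centre of the cup's underside, z up the axis; about 0.17 kg
- buffer_a_mid (a point): point on the axis of buffer_a, 36 mm above its underside (half-way up); the bare side of the cup here is where to grip
- buffer_a_cap (a joint): how far the cap of buffer_a is pushed down, in m: 0 free, 0.008 with its red line level with the cup's rim, 0.014 hard on its bottom stop. A spring returns it. At the red line a sound buffer pushes back with about 12 N, a tired one with about 5 N
- buffer_b: one of three look-alike sprung buffers (any one of them may be the tired one, and nothing visible or in its name tells which): a plain aluminium cup 40 mm in diameter and 56 mm high, from which a black rubber-faced cap 30 mm in diameter stands up another 16 mm (72 mm in all, unpressed). The cup holds a hidden spring insert. Origin at the centre of the cup's underside, z up the axis; about 0.17 kg
- buffer_b_mid (a point): point on the axis of buffer_b, 36 mm above its underside (half-way up); the bare side of the cup here is where to grip
- buffer_b_cap (a joint): how far the cap of buffer_b is pushed down, in m: 0 free, 0.008 with its red line level with the cup's rim, 0.014 hard on its bottom stop. A spring returns it. At the red line a sound buffer pushes back with about 12 N, a tired one with about 5 N
- buffer_c: one of three look-alike sprung buffers (any one of them may be the tired one, and nothing visible or in its name tells which): a plain aluminium cup 40 mm in diameter and 56 mm high, from which a black rubber-faced cap 30 mm in diameter stands up another 16 mm (72 mm in all, unpressed). The cup holds a hidden spring insert. Origin at the centre of the cup's underside, z up the axis; about 0.17 kg
- buffer_c_mid (a point): point on the axis of buffer_c, 36 mm above its underside (half-way up); the bare side of the cup here is where to grip
- buffer_c_cap (a joint): how far the cap of buffer_c is pushed down, in m: 0 free, 0.008 with its red line level with the cup's rim, 0.014 hard on its bottom stop. A spring returns it. At the red line a sound buffer pushes back with about 12 N, a tired one with about 5 N
- tray: fixed red plastic reject tray, 150 by 150 mm, walls 28 mm high and 4 mm thick, open on top; origin at the centre of its underside
- tray_in (a point): centre of the tray's inner floor
- grease_tub: black grease tub with a yellow lid, 70 mm across, 74 high; origin at the centre of its underside; a bystander, not to be disturbed
- tape_roll: roll of yellow tape lying flat, 75 mm across, 19 high; origin at the centre of its underside; a bystander, not to be disturbed
- jar: clear jar with a green lid, 75 mm across, 84 high; origin at the centre of its underside; a bystander, not to be disturbed
Not all that is in view belongs to the job. Leave any orange look-alike of the buffer_b alone. Leave any blue look-alike of the buffer_c alone.

How it is judged:
By the outcome, as a careful person would: the job done as asked, in the order asked, and still so for the second after the job is handed in, with the robot touching nothing.
It also fails if it takes over 64 s, if anything falls off the work surface, if the arm or the gripper's body presses on something with over 40 N, if the wrist force passes 120 N, or if a joint passes its speed limit or range.

## Working session

There is one attempt and no reset: what is moved stays moved. The work goes in short steps, Python scripts to look and compute and a tool call to move; the robot and the scene stay as the last step left them, time stands still between calls to the robot, and variables do not carry over. Pictures are saved under pics/ and viewed, at most 10 in all, crops included, and the job is handed in when it is done.

Besides the shell and the picture viewer there is one more tool, called after "Emit:" as name(argument=value, ...) on one line, values as JSON. drive_tool: Moves the arm, as the interface text tells. Its arguments: {"type":"object","properties":{"motion":{"type":"array","items":{"type":"array"}},"force":{"type":"number"}},"required":["motion"]}

```bash
mkdir -p pics
python3 - <<'E'
from bench import ctrl
import cv2,numpy as np
s=ctrl.get_state();print(s)
for n in("top","scene"):
    im=ctrl.get_image(n);cv2.imwrite(f"pics/{n}0.png",im[:,:,::-1]);c=ctrl.calibration(n);print(n,c)
print(ctrl.calibration("wrist"))
E
```

```text
{'time': 0.0, 'joint_positions': array([-1.11491669,  0.32183279, -0.07008874,  1.45166376,  0.02262398,
        1.37075859, -0.05687402]), 'qd': array([ 1.43026859e-04, -5.33759874e-05,  1.13724235e-03,  1.43844271e-03,
       -3.64806590e-04, -9.40983497e-05,  7.17731727e-04]), 'joint_torque': array([-1.00877078e-04, -4.91287887e+01, -4.04167129e-01, -3.12531066e+01,
       -6.40514516e-02,  4.39105066e-02,  1.85176118e-04]), 'position': array([0.27777632, 0.58720885, 0.29116069]), 'tool_rot': array([-6.88151963e-01, -3.06499404e+00,  2.90885663e-03]), 'ft_force': array([-0.64527625,  0.2072024 , -0.67547345]), 'torque': array([ 0.00373592, -0.05537493,  0.01913398]), 'grip_force': 0.0, 'grip_width': 1.0001100390337774}
top {'K': array([[499.33974567,   0.        , 274.74762536],
       [  0.        , 499.33974567, 209.99479888],
       [  0.        ,   0.        ,   1.        ]]), 'origin': array([ 0.36028795, -0.05102893,  1.5405108 ]), 'attitude': array([ 0.1092257 , -0.10504428, -1.59009321])}
scene {'K': array([[399.60312757,   0.        , 278.52172984],
       [  0.        , 399.60312757, 207.56419562],
       [  0.        ,   0.        ,   1.        ]]), 'origin': array([0.29987692, 0.50126152, 0.82773666]), 'attitude': array([ 0.20773767, -0.90248485, -2.52531592])}
{'K': array([[292.59550265,   0.        , 285.35830215],
       [  0.        , 292.59550265, 209.23476123],
       [  0.        ,   0.        ,   1.        ]]), 'tool_from_camera': array([[ 7.97785789e-05,  9.61266474e-01,  2.75620682e-01,
         7.50971088e-02],
       [ 9.99999499e-01,  1.98421198e-04, -9.81472735e-04,
         5.92565968e-04],
       [-9.98145821e-04,  2.75620622e-01, -9.61265976e-01,
        -9.15145461e-02],
       [ 0.00000000e+00,  0.00000000e+00,  0.00000000e+00,
         1.00000000e+00]])}
```

View pics/top0.png

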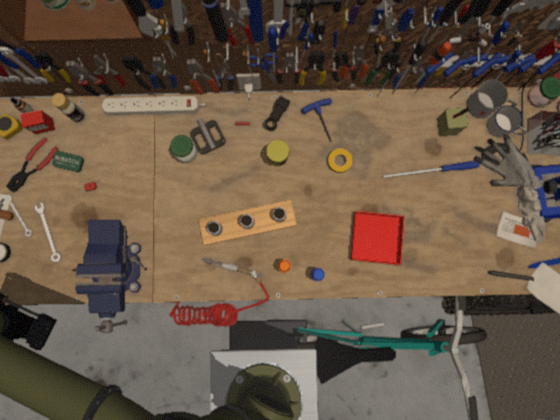

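View pics/scene0.png

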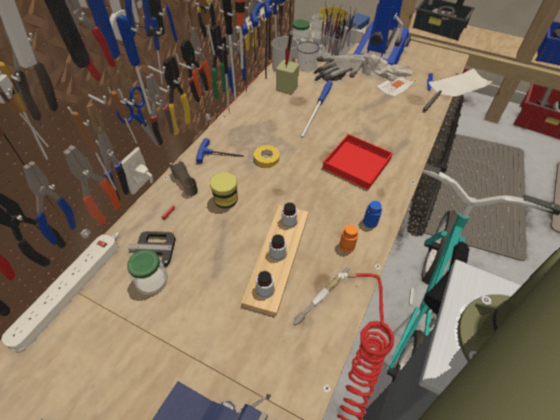

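The top view shows the caps near (214,227), (247,221) and (279,214), and the tray centre near (378,238). The left of the image is +y. I'll enlarge that area.

```bash
cat > h.py <<'E'
from bench import ctrl
import cv2,numpy as np
from scipy.spatial.transform import Rotation as R
def ray(n,u,v,z,s=None):
    c=ctrl.calibration(n);K=c["K"]
    if n=="wrist":
        T=c["tool_from_camera"];Rt=R.from_rotvec(s["tool_rot"]).as_matrix()
        A=Rt@T[:3,:3];o=s["position"]+Rt@T[:3,3]
    else: A=R.from_rotvec(c["attitude"]).as_matrix();o=c["origin"]
    d=A@np.array([(u-K[0,2])/K[0,0],-(v-K[1,2])/K[1,1],-1.])
    return o+d*(z-o[2])/d[2]
E
python3 - <<'E'
import cv2
im=cv2.imread("pics/top0.png")[190:280,190:415]
cv2.imwrite("pics/topc.png",cv2.resize(im,None,fx=3.5,fy=3.5,interpolation=cv2.INTER_CUBIC))
from h import *
for p in((214,227,.08),(247,221.5,.08),(279,214,.08)):print(ray("top",*p).round(4))
for p in((264,284),(290,241),(278,250)):pass
for p in((266,278,.08),(279,241,.08),(290,209,.08)):print("sc",ray("scene",*p).round(4))
for p in((357,213),(403,214),(400,264),(352,260)):print("tray",ray("top",*p,.028).round(4))
E
```

```text
[0.5137 0.1303 0.08  ]
[0.5279 0.0331 0.08  ]
[ 0.548  -0.0616  0.08  ]
sc [0.5095 0.1391 0.08  ]
sc [0.5284 0.0425 0.08  ]
sc [ 0.5477 -0.0526  0.08  ]
tray [ 0.5525 -0.3001  0.028 ]
tray [ 0.5463 -0.4402  0.028 ]
tray [ 0.3949 -0.4226  0.028 ]
tray [ 0.4101 -0.2787  0.028 ]
```

View pics/topc.png

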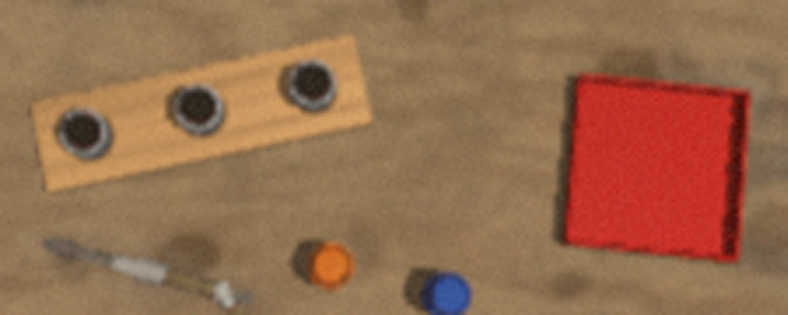

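Emit:
drive_tool(motion=[[[0,0,-5],[0,0,0],1],[[-4.53,-3.47,0],[0,0,0],1],[[-4.53,-3.47,0],[0,0,0],1],[[-4.53,-3.47,0],[0,0,0],1],[[-4.53,-3.47,0],[0,0,0],0],[[-4.53,-3.47,0],[0,0,0],-1],[[-4.53,-3.47,0],[0,0,0],-1],[[-4.53,-3.47,0],[0,0,0],-1],[[-4.53,-3.47,0],[0,0,0],-1],[[-4.53,-3.47,0],[0,0,0],-1],[[0,0,0],[0,0,9],-1],[[0,0,0],[0,0,9],-1]], force=10)

```text
time: 1.6
position: [0.5131, 0.1299, 0.3418]
tool_rot: [-1.17, -2.915, 0.001]
ft_force: [-0.9, 0.3, -0.2]
grip_width: 0.176
grip_force: 0.0
```

Emit:
drive_tool(motion=[[[0,0,2],[0,0,9],-1],[[0,0,2],[0,0,9],-1],[[0,0,2],[0,0,9],-1],[[0,0,3],[0,0,9.4],-1],[[0,0,0],[0,0,0],-1],[[0,0,0],[0,0,0],-1]])

```text
time: 2.35
position: [0.5133, 0.1311, 0.2531]
tool_rot: [2.01, 2.414, 0.001]
ft_force: [-0.6, -0.5, 0.5]
grip_width: 0.006
grip_force: 0.0
```

Run:
```python
from h import *
s=ctrl.get_state();im=ctrl.get_image("wrist");np.save("w1.npy",{k:s[k] for k in("position","tool_rot")},allow_pickle=True)
cv2.imwrite("pics/w1.png",im[:,:,::-1]);print(s["time"],s["position"],s["tool_rot"],s["joint_positions"],s["ft_force"],s["grip_width"])
```

```text
2.35 [0.51330817 0.13108098 0.25311885] [2.00982766e+00 2.41401294e+00 1.18483820e-03] [-0.61546692  0.08585764  0.33418068  1.81465552 -0.02975628  1.24507268
 -0.09070357] [-0.55406548 -0.47992382  0.54654625] 0.006205664765381813
```

View pics/w1.png

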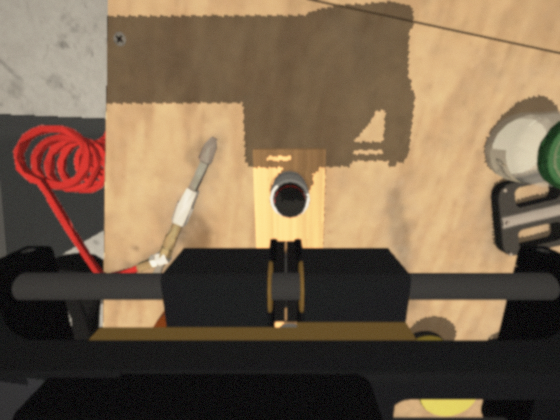

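The wrist view shows the left buffer at about (290,195), just ahead of the closed fingers. I'll crop it for the cap centre.

Run:
```python
from h import *
s=np.load("w1.npy",allow_pickle=True).item()
im=cv2.imread("pics/w1.png")[160:250,240:340]
cv2.imwrite("pics/w1c.png",cv2.resize(im,None,fx=6,fy=6,interpolation=cv2.INTER_CUBIC))
for p in((290,200),(290,193)):print(ray("wrist",*p,.08,s))
Rt=R.from_rotvec(s["tool_rot"]).as_matrix();print(Rt.round(3))
# predicted pixel of the fingertip point and of point under TCP at z=.08
for z in(.08,):
  T=ctrl.calibration("wrist")["tool_from_camera"];K=ctrl.calibration("wrist")["K"]
  for pt in([0,0,.07,1],[0,0,.173,1]):
    c=np.linalg.inv(T)@pt;print(K[0,0]*c[0]/-c[2]+K[0,2],K[1,1]*c[1]/c[2]+K[1,2])
```

```text
[0.51690796 0.14099198 0.08      ]
[0.51566813 0.14755687 0.08      ]
[[-0.181  0.983  0.001]
 [ 0.983  0.181  0.   ]
 [ 0.     0.001 -1.   ]]
284.0515304448554 256.49879605605923
284.44270855349436 209.3896310361956
```

View pics/w1c.png

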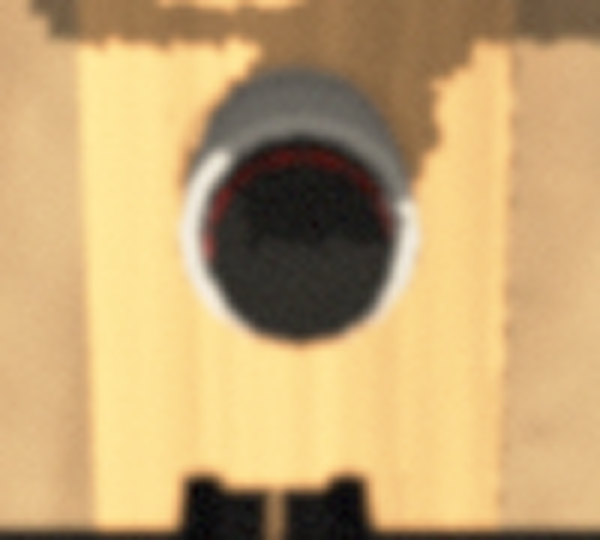

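Emit:
drive_tool(motion=[[[0.71,0.51,3],[0,0,0],-1],[[0,0,3],[0,0,0],-1],[[0,0,2.5],[0,0,0],-1],[[0,0,0.8],[0,0,0],-1],[[0,0,0],[0,0,0],-1],[[0,0,0],[0,0,0],-1]])

```text
time: 3.15
position: [0.5177, 0.1391, 0.1608]
tool_rot: [2.012, 2.411, 0.004]
ft_force: [0.3, -0.1, 0.7]
grip_width: 0.004
grip_force: 0.0
```

Emit:
drive_tool(motion=[[[0,0,0.2],[0,0,0],-1],[[0,0,0.2],[0,0,0],-1],[[0,0,0.2],[0,0,0],-1],[[0,0,0.1],[0,0,0],-1],[[0,0,0],[0,0,0],-1],[[0,0,0],[0,0,0],-1]])

```text
time: 3.9
position: [0.5168, 0.1388, 0.1523]
tool_rot: [2.013, 2.412, 0.0]
ft_force: [-0.3, -0.2, -0.0]
grip_width: 0.003
grip_force: 0.0
```

Emit:
drive_tool(motion=[[[0,0,0.2],[0,0,0],-1],[[0,0,0.2],[0,0,0],-1],[[0,0,0],[0,0,0],-1],[[0,0,0],[0,0,0],-1]])

```text
time: 4.4
position: [0.5169, 0.1389, 0.1485]
tool_rot: [2.013, 2.412, 0.001]
ft_force: [-0.9, 0.6, 1.4]
grip_width: 0.008
grip_force: 0.7
```

Emit:
drive_tool(motion=[[[0,0,0.2],[0,0,0],-1],[[0,0,0],[0,0,0],-1]])

```text
time: 4.65
position: [0.5169, 0.1389, 0.1463]
tool_rot: [2.013, 2.412, 0.001]
ft_force: [-0.3, -0.3, 2.8]
grip_width: 0.009
grip_force: 1.3
```

Emit:
drive_tool(motion=[[[0,0,0.2],[0,0,0],-1],[[0,0,0],[0,0,0],-1]])

```text
time: 4.9
position: [0.5169, 0.1389, 0.1443]
tool_rot: [2.013, 2.412, 0.001]
ft_force: [-0.5, -0.2, 3.6]
grip_width: 0.005
grip_force: 1.8
```

Emit:
drive_tool(motion=[[[0,0,0.2],[0,0,0],-1],[[0,0,0],[0,0,0],-1]])

```text
time: 5.15
position: [0.5169, 0.1389, 0.1424]
tool_rot: [2.013, 2.412, 0.001]
ft_force: [-0.5, 0.1, 5.6]
grip_width: 0.007
grip_force: 2.3
```

Emit:
drive_tool(motion=[[[0,0,0],[0,0,0],-1],[[0,0,0],[0,0,0],-1]])

```text
time: 5.4
position: [0.5169, 0.1389, 0.1424]
tool_rot: [2.013, 2.411, 0.001]
ft_force: [-0.5, 0.2, 5.0]
grip_width: 0.009
grip_force: 2.2
```

Emit:
drive_tool(motion=[[[0,0,0],[0,0,0],-1],[[0,0,0],[0,0,0],-1]])

```text
time: 5.65
position: [0.5169, 0.1389, 0.1424]
tool_rot: [2.013, 2.412, 0.001]
ft_force: [0.4, -0.6, 4.3]
grip_width: 0.01
grip_force: 2.3
```

Emit:
drive_tool(motion=[[[0,0,-2],[0,0,0],-1],[[0,0,-2],[0,0,0],-1],[[-2.5,0,0],[0,0,0],-1],[[-2.5,0,0],[0,0,0],-1],[[-2.5,0,0],[0,0,0],-1],[[-2.5,0,0],[0,0,0],-1],[[0,0,0],[0,0,0],-1]])

```text
time: 6.52
position: [0.5341, 0.0381, 0.1814]
tool_rot: [-2.018, -2.407, 0.003]
ft_force: [-1.2, 0.4, 0.4]
grip_width: 0.005
grip_force: 0.0
```

Run:
```python
from h import *
s=ctrl.get_state();print(s["position"],s["ft_force"],s["tool_rot"])
im=ctrl.get_image("wrist");np.save("w2.npy",{k:s[k] for k in("position","tool_rot")},allow_pickle=True)
cv2.imwrite("pics/w2.png",im[:,:,::-1])
```

```text
[0.53405666 0.03809348 0.18138108] [-1.16889649  0.44705304  0.40117173] [-2.01789045 -2.40718928  0.00312624]
```

Emit:
drive_tool(motion=[[[0.3,0,1.5],[0,0,0],-1],[[0,0,1],[0,0,0],-1],[[0,0,0.4],[0,0,0],-1],[[0,0,0],[0,0,0],-1],[[0,0,0],[0,0,0],-1],[[0,0,0],[0,0,0],-1]])

```text
time: 7.32
position: [0.5343, 0.0434, 0.1537]
tool_rot: [2.013, 2.411, 0.001]
ft_force: [0.8, 0.3, -0.1]
grip_width: 0.003
grip_force: 0.0
```

Emit:
drive_tool(motion=[[[0,0,0.2],[0,0,0],-1],[[0,0,0.2],[0,0,0],-1],[[0,0,0],[0,0,0],-1],[[0,0,0],[0,0,0],-1]])

```text
time: 7.82
position: [0.5342, 0.0434, 0.1495]
tool_rot: [2.013, 2.411, 0.0]
ft_force: [-0.3, 0.1, 1.5]
grip_width: 0.006
grip_force: 1.0
```

Emit:
drive_tool(motion=[[[0,0,0.2],[0,0,0],-1],[[0,0,0],[0,0,0],-1]])

```text
time: 8.07
position: [0.5342, 0.0434, 0.1475]
tool_rot: [2.013, 2.411, 0.001]
ft_force: [-0.6, 0.1, 4.2]
grip_width: 0.011
grip_force: 2.4
```

Emit:
drive_tool(motion=[[[0,0,0.2],[0,0,0],-1],[[0,0,0.2],[0,0,0],-1],[[0,0,0.1],[0,0,0],-1],[[0,0,0],[0,0,0],-1],[[0,0,0],[0,0,0],-1]])

```text
time: 8.7
position: [0.5345, 0.0435, 0.1436]
tool_rot: [2.013, 2.411, 0.002]
ft_force: [-2.2, -0.1, 10.7]
grip_width: 0.003
grip_force: 5.3
```

Emit:
drive_tool(motion=[[[0,0,0],[0,0,0],-1],[[0,0,0],[0,0,0],-1]])

```text
time: 8.95
position: [0.5345, 0.0435, 0.1436]
tool_rot: [2.013, 2.412, 0.002]
ft_force: [-3.1, -0.2, 10.5]
grip_width: 0.004
grip_force: 5.3
```

Emit:
drive_tool(motion=[[[0,0,0],[0,0,0],-1],[[0,0,-2],[0,0,0],-1],[[0,0,-2],[0,0,0],-1],[[-2.5,0,0],[0,0,0],-1],[[-2.5,0,0],[0,0,0],-1],[[-2.5,0,0],[0,0,0],-1],[[-2.5,0,0],[0,0,0],-1],[[0,0,0],[0,0,0],-1],[[0,0,0],[0,0,0],-1]])

```text
time: 10.07
position: [0.5516, -0.0538, 0.1818]
tool_rot: [-2.012, -2.412, -0.0]
ft_force: [0.4, 0.9, -0.0]
grip_width: 0.002
grip_force: 0.0
```

Middle press reached only about 7 mm (10.6 N), short of the line. I'll redo it before moving on to the right nest.

Emit:
drive_tool(motion=[[[3,0,0],[0,0,0],-1],[[3,0,0],[0,0,0],-1],[[2.5,0,0],[0,0,0],-1],[[1.2,0,0],[0,0,0],-1],[[0,0,1.5],[0,0,0],-1],[[0,0,1],[0,0,0],-1],[[0,0,0.4],[0,0,0],-1],[[0,0,0],[0,0,0],-1],[[0,0,0],[0,0,0],-1]])

```text
time: 11.2
position: [0.5349, 0.0401, 0.1535]
tool_rot: [2.014, 2.411, 0.001]
ft_force: [0.8, -0.4, -0.2]
grip_width: 0.007
grip_force: 0.0
```

Emit:
drive_tool(motion=[[[0,0,0.2],[0,0,0],-1],[[0,0,0.2],[0,0,0],-1],[[0,0,0.2],[0,0,0],-1],[[0,0,0.2],[0,0,0],-1],[[0,0,0.2],[0,0,0],-1],[[0,0,0],[0,0,0],-1]])

```text
time: 11.95
position: [0.5351, 0.0405, 0.1444]
tool_rot: [2.013, 2.411, 0.002]
ft_force: [-2.5, -0.2, 9.2]
grip_width: 0.005
grip_force: 4.7
```

Emit:
drive_tool(motion=[[[0,0,0.2],[0,0,0],-1],[[0,0,0],[0,0,0],-1]])

```text
time: 12.2
position: [0.5352, 0.0405, 0.1429]
tool_rot: [2.013, 2.411, 0.002]
ft_force: [-3.5, -0.9, 11.5]
grip_width: 0.01
grip_force: 5.9
```

Emit:
drive_tool(motion=[[[0,0,0.03],[0,0,0],-1],[[0,0,0],[0,0,0],-1],[[0,0,0],[0,0,0],-1],[[0,0,0],[0,0,0],-1],[[0,0,0],[0,0,0],-1]])

```text
time: 12.82
position: [0.5352, 0.0405, 0.1427]
tool_rot: [2.013, 2.411, 0.002]
ft_force: [-4.1, -0.4, 11.6]
grip_width: 0.003
grip_force: 6.0
```

Emit:
drive_tool(motion=[[[0,0,-2],[0,0,0],-1],[[0,0,-2],[0,0,0],-1],[[-3,0,0],[0,0,0],-1],[[-3,0,0],[0,0,0],-1],[[-3,0,0],[0,0,0],-1],[[-1,0,0],[0,0,0],-1],[[0,0,1.5],[0,0,0],-1],[[0,0,1.5],[0,0,0],-1],[[0,0,0.9],[0,0,0],-1],[[0,0,0],[0,0,0],-1],[[0,0,0],[0,0,0],-1]])

```text
time: 14.2
position: [0.5526, -0.0563, 0.1428]
tool_rot: [-2.01, -2.413, -0.002]
ft_force: [-3.4, 1.3, 11.7]
grip_width: 0.008
grip_force: 6.0
```

Emit:
drive_tool(motion=[[[0,0,0],[0,0,0],-1],[[0,0,0],[0,0,0],-1],[[0,0,0],[0,0,0],-1]])

```text
time: 14.58
position: [0.5526, -0.0563, 0.1429]
tool_rot: [-2.01, -2.413, -0.002]
ft_force: [-3.6, 1.5, 11.7]
grip_width: 0.002
grip_force: 5.9
```

Emit:
drive_tool(motion=[[[0,0,-3],[0,0,0],-1],[[0,0,-4],[0,0,0],-1],[[0,0,-4],[0,0,0],0],[[4,0,0],[0,0,0],0.5],[[5,0,0],[0,0,0],0.5],[[5,0,0],[0,0,0],0.5],[[5,0,0],[0,0,0],0.5],[[1,0,0],[0,0,0],0.5],[[0,0,0],[0,0,0],0.5],[[0,0,0],[0,0,0],0.5]])

```text
time: 15.82
position: [0.517, 0.1372, 0.2517]
tool_rot: [2.016, 2.409, -0.001]
ft_force: [-0.5, -0.8, 0.2]
grip_width: 0.733
grip_force: 0.0
```

Run:
```python
from h import *
s=ctrl.get_state();im=ctrl.get_image("wrist");np.save("w3.npy",{k:s[k] for k in("position","tool_rot")},allow_pickle=True)
im=im[:,:,::-1];cv2.imwrite("pics/w3.png",im)
print(s["time"],s["position"],s["tool_rot"],s["grip_width"])
cv2.imwrite("pics/w3c.png",cv2.resize(im[100:300,160:420],None,fx=3,fy=3))
```

```text
15.825 [0.51701938 0.13715271 0.25165955] [ 2.01575825e+00  2.40904994e+00 -1.22107076e-03] 0.7326186010801939
```

View pics/w3c.png

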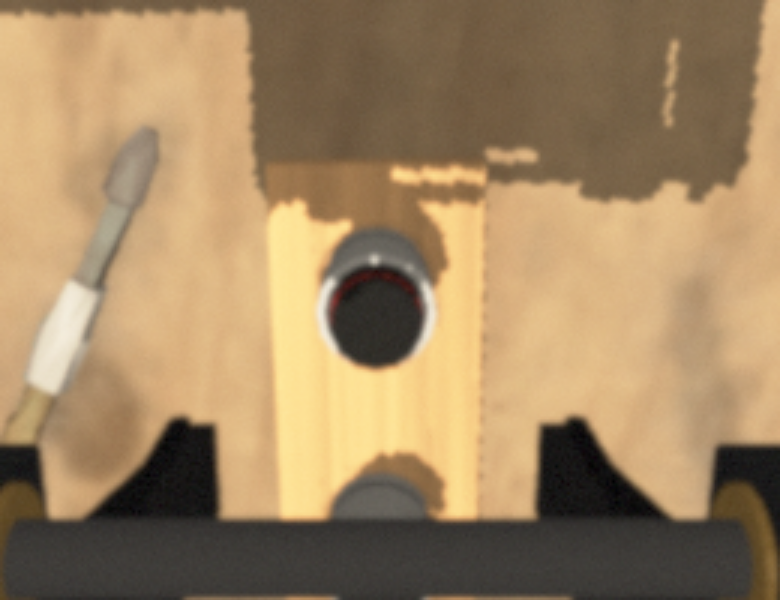

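Cap at pixel (286,207), matching the finger midline, with about 2.5 mm to go along tool x. All presses read 5 / 11.6 / 11.7 N, so the left buffer is the soft one. Now I'll grip it.

Emit:
drive_tool(motion=[[[0.25,0.05,3.5],[0,0,0],0.5],[[0,0,4],[0,0,0],0.5],[[0,0,4],[0,0,0],0.5],[[0,0,3],[0,0,0],0.5],[[0,0,1],[0,0,0],0.5],[[0,0,0],[0,0,0],0.5],[[0,0,0],[0,0,0],0.5]])

```text
time: 16.75
position: [0.5179, 0.1414, 0.0984]
tool_rot: [2.013, 2.41, 0.004]
ft_force: [-0.3, 1.1, 0.0]
grip_width: 0.752
grip_force: 0.0
```

Emit:
drive_tool(motion=[[[0,0,0],[0,0,0],-0.3],[[0,0,0],[0,0,0],-0.3],[[0,0,0],[0,0,0],-0.3],[[0,0,0],[0,0,0],-0.3],[[0,0,0],[0,0,0],-0.3]], force=25)

```text
time: 17.38
position: [0.5167, 0.1415, 0.0972]
tool_rot: [-2.013, -2.411, 0.0]
ft_force: [-1.5, -0.3, 4.1]
grip_width: 0.457
grip_force: 25.0
```

Emit:
drive_tool(motion=[[[0,0,-1],[0,0,0],-0.3],[[0,0,-2],[0,0,0],-0.3],[[0,0,-3],[0,0,0],-0.3],[[0,0,-4],[0,0,0],-0.3],[[0,0,-3],[0,0,0],-0.3],[[0,0,-2],[0,0,0],-0.3],[[0,0,0],[0,0,0],-0.3]])

```text
time: 18.25
position: [0.5177, 0.1416, 0.2488]
tool_rot: [2.012, 2.41, 0.006]
ft_force: [1.2, 0.0, -2.0]
grip_width: 0.457
grip_force: 25.0
```

Run:
```python
from h import *
P=[ray("top",u,v,.028) for u,v in((355.1,211.4),(404.3,215.7),(400.6,264.9),(351.4,260))]
c=np.mean(P,0);print(np.round(P,4),c)
t=c+[.004,.004,0]
s=ctrl.get_state();A=R.from_rotvec(s["tool_rot"]);print(s["position"],s["ft_force"],s["grip_width"])
print("tool shift cm",A.inv().apply(t-s["position"])*100)
print([ray("scene",u,v,.028).round(4) for u,v in((352,138),(391,153),(367,185),(324,164))])
```

```text
[[ 0.5575 -0.2945  0.028 ]
 [ 0.541  -0.4438  0.028 ]
 [ 0.3922 -0.4242  0.028 ]
 [ 0.4101 -0.2769  0.028 ]] [ 0.47519753 -0.35987471  0.028     ]
[0.51773634 0.14157669 0.24875974] [ 1.1764803   0.02323776 -2.01087249] 0.45713916204976335
tool shift cm [-48.27953631 -12.75435695  21.98164454]
[array([ 0.5214, -0.4255,  0.028 ]), array([ 0.3972, -0.4168,  0.028 ]), array([ 0.417 , -0.2636,  0.028 ]), array([ 0.5523, -0.2835,  0.028 ])]
```

Emit:
drive_tool(motion=[[[-2,-0.5,0],[0,0,0],-0.3],[[-4,-1,0],[0,0,0],-0.3],[[-4.7,-1.25,0],[0,0,0],-0.3],[[-4.7,-1.25,0],[0,0,0],-0.3],[[-4.7,-1.25,0],[0,0,0],-0.3],[[-4.7,-1.25,0],[0,0,0],-0.3],[[-4.7,-1.25,0],[0,0,0],-0.3],[[-4.7,-1.25,0],[0,0,0],-0.3],[[-4.7,-1.25,0],[0,0,0],-0.3],[[-4.7,-1.25,0],[0,0,0],-0.3],[[-3,-0.75,0],[0,0,0],-0.3],[[-1.7,-0.5,0],[0,0,0],-0.3]])

```text
time: 19.75
position: [0.4746, -0.3598, 0.2455]
tool_rot: [-2.017, -2.405, 0.004]
ft_force: [-0.0, -0.5, -1.3]
grip_width: 0.454
grip_force: 25.0
```

Emit:
drive_tool(motion=[[[0,0,2],[0,0,8],-0.3],[[0,0,2],[0,0,8],-0.3],[[0,0,0],[0,0,0],-0.3],[[0,0,0],[0,0,0],-0.3]])

```text
time: 20.25
position: [0.4769, -0.3572, 0.207]
tool_rot: [-2.328, -2.109, 0.001]
ft_force: [-0.2, -0.5, -1.1]
grip_width: 0.456
grip_force: 25.0
```

Run:
```python
from h import *
s=ctrl.get_state();im=ctrl.get_image("wrist");np.save("w4.npy",{k:s[k] for k in("position","tool_rot")},allow_pickle=True)
im=im[:,:,::-1];cv2.imwrite("pics/w4.png",im)
print(s["time"],s["position"],s["tool_rot"],s["grip_width"],s["joint_positions"])
```

```text
20.25 [ 0.47688198 -0.35720241  0.20701199] [-2.32770259e+00 -2.10949605e+00  8.79612613e-04] 0.45627392899814406 [-0.0405431   0.32316688  0.76908482  1.72284473 -0.23935619  1.19292123
  0.69360176]
```

View pics/w4.png

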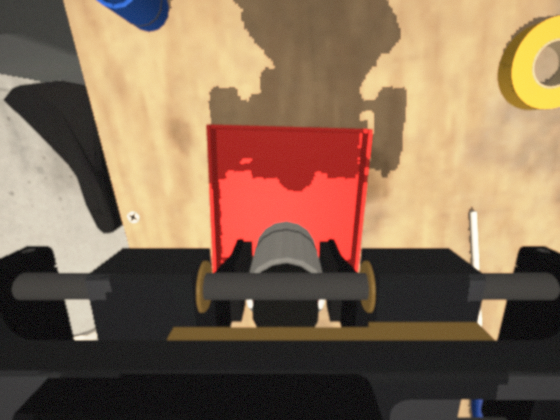

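The held buffer is in the gripper. The near rim corners of the tray are at (208,126) and (371,130).

Run:
```python
from h import *
s=np.load("w4.npy",allow_pickle=True).item()
a=ray("wrist",208,126,.028,s);b=ray("wrist",371,130,.028,s)
e=(b-a);print(a,b,np.linalg.norm(e));e/=np.linalg.norm(e)
n=np.array([e[1],-e[0],0]);c=(a+b)/2+.075*n;print(c,R.from_rotvec(s["tool_rot"]).inv().apply(c-s["position"])*100)
```

```text
[ 0.4164452  -0.27529135  0.028     ] [ 0.56062857 -0.29294524  0.028     ] 0.1452601314657668
[ 0.47942191 -0.35856235  0.028     ] [-0.10572559  0.27586337 17.90107976]
```

Emit:
drive_tool(motion=[[[-0.1,0.25,3],[0,0,0],-0.3],[[0,0,3],[0,0,0],-0.3],[[0,0,2.5],[0,0,0],-0.3],[[0,0,1.5],[0,0,0],-0.3],[[0,0,0.8],[0,0,0],-0.3],[[0,0,0],[0,0,0],-0.3],[[0,0,0],[0,0,0],-0.3],[[0,0,0],[0,0,0],-0.3]])

```text
time: 21.3
position: [0.4804, -0.3581, 0.0998]
tool_rot: [2.328, 2.107, 0.001]
ft_force: [-0.1, 0.6, -1.2]
grip_width: 0.457
grip_force: 25.0
```

Emit:
drive_tool(motion=[[[0,0,0.2],[0,0,0],-0.3],[[0,0,0],[0,0,0],-0.3],[[0,0,0],[0,0,0],-0.3]])

```text
time: 21.68
position: [0.4799, -0.3578, 0.0969]
tool_rot: [-2.329, -2.108, -0.0]
ft_force: [-0.7, 0.2, -1.8]
grip_width: 0.456
grip_force: 25.0
```

Emit:
drive_tool(motion=[[[0,0,0.2],[0,0,0],-0.3],[[0,0,0],[0,0,0],-0.3],[[0,0,0],[0,0,0],-0.3]])

```text
time: 22.05
position: [0.48, -0.3578, 0.0949]
tool_rot: [-2.329, -2.108, 0.0]
ft_force: [0.6, 0.7, -2.0]
grip_width: 0.459
grip_force: 25.0
```

Emit:
drive_tool(motion=[[[0,0,0.1],[0,0,0],-0.3],[[0,0,0],[0,0,0],-0.3],[[0,0,0],[0,0,0],-0.3]])

```text
time: 22.42
position: [0.48, -0.3578, 0.0939]
tool_rot: [-2.329, -2.108, -0.0]
ft_force: [-0.0, 0.4, -2.5]
grip_width: 0.46
grip_force: 25.0
```

Emit:
drive_tool(motion=[[[0,0,0.1],[0,0,0],-0.3],[[0,0,0],[0,0,0],-0.3],[[0,0,0],[0,0,0],-0.3]])

```text
time: 22.8
position: [0.4801, -0.3579, 0.0933]
tool_rot: [2.329, 2.108, 0.0]
ft_force: [-0.8, 0.2, 2.3]
grip_width: 0.458
grip_force: 25.0
```

Emit:
drive_tool(motion=[[[0,0,0.1],[0,0,0],-0.3],[[0,0,0],[0,0,0],-0.3],[[0,0,0],[0,0,0],-0.3]])

```text
time: 23.18
position: [0.4801, -0.358, 0.0932]
tool_rot: [-2.329, -2.108, -0.001]
ft_force: [-2.5, 3.3, 8.8]
grip_width: 0.461
grip_force: 25.0
```

Emit:
drive_tool(motion=[[[0,0,-0.1],[0,0,0],-0.3],[[0,0,0],[0,0,0],0.3],[[0,0,0],[0,0,0],0.3],[[0,0,0],[0,0,0],0.3],[[0,0,-2],[0,0,0],0.3],[[0,0,-3],[0,0,0],0.3],[[0,0,-3],[0,0,0],0.3],[[0,0,-3],[0,0,0],0.3],[[0,0,0],[0,0,0],-1],[[0,0,0],[0,0,0],-1],[[0,0,0],[0,0,0],-1],[[0,0,0],[0,0,0],-1]], force=10)

```text
time: 24.68
position: [0.4796, -0.3576, 0.2021]
tool_rot: [-2.328, -2.107, 0.001]
ft_force: [0.9, 0.6, 0.7]
grip_width: 0.285
grip_force: 0.0
```

Run:
```python
from h import *
s=ctrl.get_state();im=ctrl.get_image("wrist");np.save("w5.npy",{k:s[k] for k in("position","tool_rot")},allow_pickle=True)
im=im[:,:,::-1];cv2.imwrite("pics/w5.png",im)
print(s["time"],s["position"],s["tool_rot"],s["grip_width"])
im2=ctrl.get_image("scene")[:,:,::-1]
cv2.imwrite("pics/v5.png",np.hstack([cv2.resize(im[60:360,160:420],(390,450)),cv2.resize(im2[100:320,220:420],(409,450))]))
```

```text
24.675 [ 0.47958658 -0.35756406  0.20208475] [-2.32836580e+00 -2.10695578e+00  1.02042429e-03] 0.2848966676396525
```

View pics/v5.png

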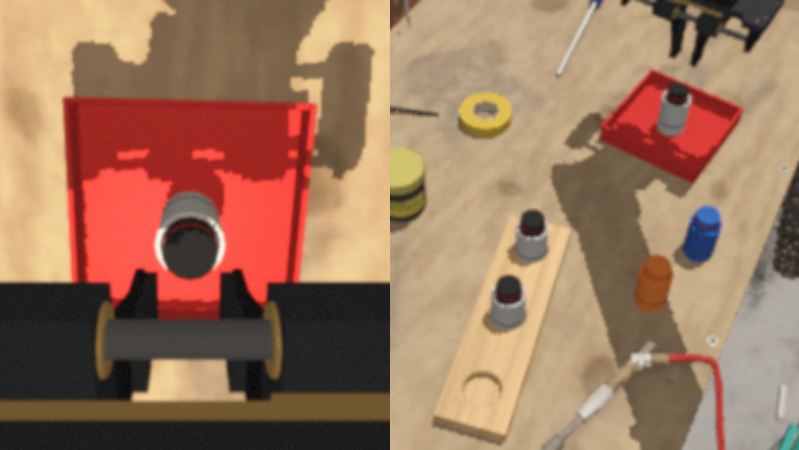

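The buffer stands upright in the tray centre, with its cap directly under the tool (287,227). Now the confirming press.

Emit:
drive_tool(motion=[[[0,0,1.5],[0,0,0],-1],[[0,0,2],[0,0,0],-1],[[0,0,1],[0,0,0],-1],[[0,0,0.5],[0,0,0],-1],[[0,0,0],[0,0,0],-1],[[0,0,0],[0,0,0],-1],[[0,0,0],[0,0,0],-1]])

```text
time: 25.65
position: [0.4803, -0.358, 0.1535]
tool_rot: [2.329, 2.107, 0.001]
ft_force: [0.5, 0.6, -0.0]
grip_width: 0.004
grip_force: 0.0
```

Emit:
drive_tool(motion=[[[0,0,0.2],[0,0,0],-1],[[0,0,0.2],[0,0,0],-1],[[0,0,0.2],[0,0,0],-1],[[0,0,0],[0,0,0],-1],[[0,0,0],[0,0,0],-1]])

```text
time: 26.28
position: [0.48, -0.3578, 0.1469]
tool_rot: [-2.329, -2.108, -0.0]
ft_force: [0.0, 0.9, 0.4]
grip_width: 0.002
grip_force: 0.0
```

Emit:
drive_tool(motion=[[[0,0,0.2],[0,0,0],-1],[[0,0,0.2],[0,0,0],-1],[[0,0,0],[0,0,0],-1]])

```text
time: 26.65
position: [0.4802, -0.358, 0.1431]
tool_rot: [2.329, 2.108, 0.0]
ft_force: [1.1, 0.0, 3.0]
grip_width: 0.004
grip_force: 1.1
```

Emit:
drive_tool(motion=[[[0,0,0.2],[0,0,0],-1],[[0,0,0],[0,0,0],-1]])

```text
time: 26.9
position: [0.4801, -0.358, 0.1411]
tool_rot: [2.329, 2.108, 0.0]
ft_force: [-0.5, -0.4, 3.3]
grip_width: 0.006
grip_force: 1.6
```

Emit:
drive_tool(motion=[[[0,0,0.15],[0,0,0],-1],[[0,0,0.1],[0,0,0],-1],[[0,0,0],[0,0,0],-1],[[0,0,0],[0,0,0],-1]])

```text
time: 27.4
position: [0.4801, -0.358, 0.1386]
tool_rot: [2.329, 2.108, 0.0]
ft_force: [-0.2, -0.3, 4.4]
grip_width: 0.007
grip_force: 2.2
```

Emit:
drive_tool(motion=[[[0,0,0],[0,0,0],-1],[[0,0,0],[0,0,0],-1]])

```text
time: 27.65
position: [0.4801, -0.358, 0.1386]
tool_rot: [2.329, 2.108, 0.0]
ft_force: [-0.0, -0.5, 4.5]
grip_width: 0.007
grip_force: 2.2
```

Emit:
drive_tool(motion=[[[0,0,-2],[0,0,0],-1],[[0,0,-5],[0,0,0],-1],[[0,0,-5],[0,0,0],-1],[[0,0,0],[0,0,0],-1],[[0,0,0],[0,0,0],-1],[[0,0,0],[0,0,0],-1]])

```text
time: 28.4
position: [0.4793, -0.3571, 0.257]
tool_rot: [-2.327, -2.106, 0.001]
ft_force: [-0.8, -0.2, -0.6]
grip_width: 0.001
grip_force: 0.0
```

Run:
```python
from h import *
im=ctrl.get_image("wrist")[:,:,::-1];im2=ctrl.get_image("scene")[:,:,::-1]
cv2.imwrite("pics/v6.png",np.hstack([cv2.resize(im[60:360,160:420],(390,450)),cv2.resize(im2[100:320,220:420],(409,450))]))
```

```text
(no output)
```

View pics/v6.png

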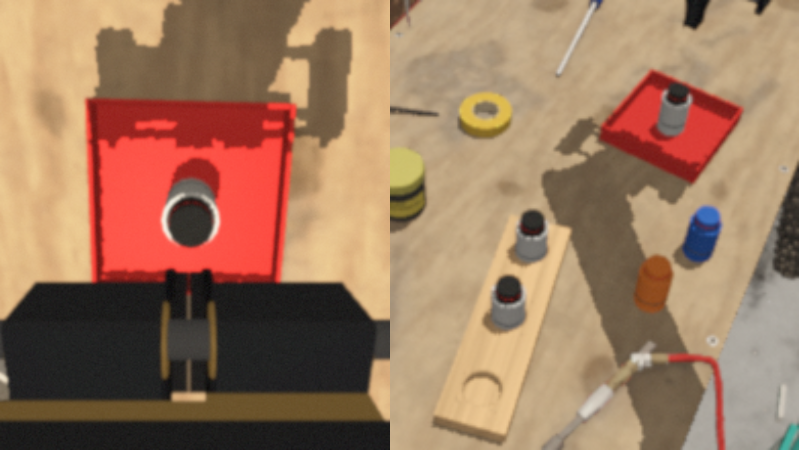

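The soft buffer stands upright in the middle of the tray, the sound ones are in their nests, and the bystanders and look-alikes haven't moved.

```bash
python3 -c "
from bench import ctrl
print(ctrl.close_job())"
```

```text
the job is handed in; nothing more can be done
None
```

The job is handed in: the soft buffer was the one in the left nest (about 5 N at its line, against 11.6 and 11.7 N for the other two); it now stands upright in the middle of the red tray and read 4.5 N in the confirming press, the middle one was pressed twice because the first press stopped about 1 mm short of its line, and no press reached a bottom stop.

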